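Stand the larger clay saucer in the rack

ROBOT

A 6-joint arm with a two-finger parallel gripper is mounted at the origin on a cart in front of the work surface, level with it; the furniture and walls round the work are solid. World frame = base frame: x ahead of the robot, y to its left, z up, the work surface at z = 0. Lengths are in m, angles in rad, forces in N, time in s.
With the tool pointing down it reaches from about 0.425 to 0.95 m from the base axis. Payload 3.5 kg.
Tool frame: the origin (TCP) lies midway between the tips of the shut fingers; the grasp point (between the pads) lies 19 mm behind it; z points along the fingers, y is the line along which they close (so a half turn about z gives the same grasp; the last joint's range is limited). The gripper opens to 85 mm and grips with 20 to 120 N. Pads are 22 mm wide; open, the fingers measure 114 mm over their backs; the gripper's body (76 mm by 85 mm) begins 54 mm behind the grasp point. The pads swing forward as they close: fully open they stand 13 mm farther back than shut.
Start: joints at [0.999, 0.286, 1.577, -0, 1.279, -0.15], TCP at [0.276, 0.616, 0.199] pointing down, gripper open.
Joint ranges: [-2.77, 2.77], [-0.9, 2.22], [0.21, 2.48], [-1.53, 4.67], [0.24, 2.81], [-2.84, 2.84]. Speed limits (rad/s): [2.79, 2.79, 3.14, 3.14, 3.14, 3.14].

INTERFACE

Orientations are given as a unit quaternion [x, y, z, w].
In Python, from plant import * gives the robot as it stands.
- The arm moves only by the tool move_arm, never from a script. Its argument "moves" is a list of rows, each a list of 3 entries, a list of its own where there are three numbers: the opening, from 0 (shut) to 1 (fully open), then the shift along the tool's x, y, z in m, then the turn, a rotation vector about the tool's x, y, z in rad. A call has exactly 10 rows; each row shifts and turns the commanded pose from where the row before left it, along the tool's axes as they then stand; what a row does not reach is not made up. A row lasts 1/12 s, in which the tool goes at most 41.7 mm and 7.16 degrees, less where a joint would pass 70% of its speed; a pose out of reach is approached as far as the arm can. A call is refused whole if a number of a shift passes 0.0417 or a number of a turn 0.125, either way. A call with a gripper value outside its range is refused whole. The fingers move at their own pace and stop on an object; "grip_force" is the grip in N (left out, the last holds). Time passes only in rows, so rows that do not move let the fingers close, or fill a call up. It gives the time, the measured TCP pose, the force, the opening and the grip force at its end, in the units of the state.
- get_state(): the state, without advancing time (a new reading comes with each control period).
- read_camera(name): name is "side" or "top" or "wrist"; returns the picture (384x512x3 uint8, red, green, blue); there is no depth.
- camera_params(name): a dict with "fx", "fy", "cx", "cy" (pixels), "k1" (the pictures are not rectified: a ray, as slopes to the right and down, at radius r is drawn at 1 + k1 r^2 times it, then the intrinsics apply), "rvec" (rotation vector, rad) and "tvec" (3), from world to camera coordinates, as OpenCV has them; the wrist camera has in their place "tool_from_camera" (4x4, takes a point from camera to tool coordinates, whose origin is the TCP and whose axes are the flange's). Camera axes: x right, y down, z forward; pixel columns grow to the right and rows downward; lengths in m; the calibration is good to about 2 mm. A picture is of the moment at which its call begins: read the wrist's pose just before it. camera_params takes no time and is no camera call.
- sign_off(): hands the job in; it is judged then, once.
The state is a dict: "time": time; "qpos": joint angles; "dq": joint speeds; "joint_efforts": joint torques, N m; "eef_pos": TCP position; "tcp_rot": TCP orientation; "contact_force": force on the tool from outside, world axes, zero at the start; "wrist_torque": the same for the moment, N m; "opening": opening from 0.0 (shut) to 1.0 (fully open); "finger_force": force on a finger pad.
Only numpy, scipy, OpenCV 4.12 (cv2) and the standard library are available. Lean on these libraries where they do the work, as an engineer would, in place of code of your own. Each camera call takes 0.05 s, during which the arm holds its last target. There are 200 camera calls.

TASK

Put the larger of the two clay saucers away: take it off the little stand it leans on, set it upright on its rim in the middle gap of the wooden rack, square between the tines and resting on both rails, and let go. Lower it in, do not drop it, and leave the smaller saucer leaning on its own stand.

Things in the scene. Friction and masses are not known exactly. Their poses are not given: they have to be found in the camera images.
- large_saucer: Larger terracotta saucer: round disc 110 mm across, 14 mm thick at the rim, one face flat, the other with a 7 mm deep recess inside an 11 mm wide rim; 0.14 to 0.28 kg. Origin: centre of the disc, mid-thickness; x axis: the disc's axis. It starts on its stand, leaning 15 degrees from upright toward the robot's side; its z axis then points from the centre to the top of the rim. Upper half free on both faces.
- large_stand: Fixed wooden stand under the larger saucer, base 80 x 92 mm; origin at the centre of its underside, z up, yaw within 20 degrees. Two short rails 52 mm apart carry the saucer's rim; two thin posts with a crossbar, on the robot's side, prop its back and end below the saucer's centre. The saucer lifts straight off along its own z axis. The two stands may change places.
- small_saucer: The smaller terracotta saucer, same make, 80 mm across and 14 mm thick, leaning in the same way on a smaller stand of its own; origin at the centre of the disc, x axis = the disc's axis. To be left where it is.
- rack: Wooden plate rack, fixed, 172 mm along its x axis, 96 mm along y; origin at the centre of its underside, z up, yaw within 20 degrees. Two rails of 12 mm diameter run along x at y = -30 and +30 mm, tops 32 mm above the table. Each carries four upright 8 mm tines at x = -57, -19, 19, 57 mm, tops 102 mm above the table: three empty gaps, each 30 mm clear.
- rack_gap (a point): The point in the middle gap of the rack where the centre of the larger saucer comes to lie when it stands there fully seated on both rails: on the rack's centre line, 79 mm above the table. Axes as the rack's: x across the gap (the saucer's axis lies along it), y along the rails' spacing, z up.
There are look-alikes about, which are no part of the job. What is shaped like the large_saucer but black is not meant.

How it is judged:
At the end, for the whole second after the job is handed in: The larger saucer stands at rest in the middle gap of the rack: its centre within 15 mm of the gap's seated point across the gap and along it, and within 10 mm in height, its axis within 20 degrees of the rack's x axis (so upright and square). The smaller saucer is within 20 mm of where it was (angle between the x axis of large_saucer and the x axis of rack_gap, either way round below 0.35 rad and x of large_saucer in the frame of rack_gap between -0.015 and 0.015 m and y of large_saucer in the frame of rack_gap between -0.015 and 0.015 m and z of large_saucer in the frame of rack_gap between -0.01 and 0.01 m and linear speed of large_saucer below 0.02 m/s and angular speed of large_saucer below 0.2 rad/s and distance of small_saucer from where it was at the start of the episode below 0.02 m); the robot touches nothing.
It fails at once if the larger saucer is dropped into the rack (falls faster than 0.7 m/s on reaching it) (horizontal distance between large_saucer and rack_gap below 0.04 m and z of large_saucer in the frame of rack_gap below 0.03 m and linear speed of large_saucer above 0.7 m/s).
It fails at once if the smaller saucer is moved by more than 20 mm (distance of small_saucer from where it was at the start of the episode above 0.02 m).
It also fails if it takes over 34 s, if anything falls off the work surface, if the arm or the gripper's body presses on something with over 40 N, if the wrist force passes 120 N, or if a joint passes its speed limit or range.

## Working session

There is one attempt and no reset: what is moved stays moved. The work goes in short steps, Python scripts to look and compute and a tool call to move; the robot and the scene stay as the last step left them, time stands still between calls to the robot, and variables do not carry over. Pictures are saved under pics/ and viewed, at most 13 in all, crops included, and the job is handed in when it is done.

Besides the shell and the picture viewer there is one more tool, called after "Request:" by a JSON object that holds its "fn" and its "kwargs". move_arm: Moves the arm, as the interface text tells. Its arguments: {"type":"object","properties":{"moves":{"type":"array"},"grip_force":{"type":"number"}},"required":["moves"]}

```bash
mkdir -p pics; python3 - <<'E'
from plant import *
import cv2
for n in ("side","top"):
    im=read_camera(n); cv2.imwrite(f"pics/{n}0.png",im[:,:,::-1])
    print(n,camera_params(n))
print(camera_params("wrist")); print(get_state())
E
```

```text
side {'fx': 406.8328019710403, 'fy': 406.8328019710403, 'cx': 257.6622379854764, 'cy': 192.2728521482287, 'k1': -0.09828011147476744, 'rvec': array([ 2.23681665, -0.39472456,  0.16867623]), 'tvec': array([-0.4679026 ,  0.18957467,  0.87043378])}
top {'fx': 413.67870786041726, 'fy': 413.67870786041726, 'cx': 257.36064907122494, 'cy': 193.82917213727907, 'k1': -0.0953869581651807, 'rvec': array([ 2.14518633, -2.16841133,  0.08373517]), 'tvec': array([0.06041334, 0.50418586, 1.19139199])}
{'fx': 298.1726386397738, 'fy': 298.1726386397738, 'cx': 254.4903679114086, 'cy': 194.04219216903041, 'k1': -0.0532303236027184, 'tool_from_camera': array([[ 1.48679971e-04, -9.45521372e-01, -3.25559999e-01,
         8.42543432e-02],
       [ 9.99999973e-01,  1.98913488e-04, -1.21012982e-04,
        -3.21889798e-04],
       [ 1.79178636e-04, -3.25559972e-01,  9.45521376e-01,
        -1.74338208e-01],
       [ 0.00000000e+00,  0.00000000e+00,  0.00000000e+00,
         1.00000000e+00]])}
{'time': 0.1, 'qpos': array([ 9.99015658e-01,  2.87137584e-01,  1.57807009e+00,  2.19787709e-05,
        1.27859999e+00, -1.50008244e-01]), 'dq': array([ 0.00112225, -0.00238553, -0.0035081 ,  0.00024466, -0.00024982,
       -0.00113044]), 'joint_efforts': array([ 4.40028061e-04, -4.07298839e+01, -2.93697810e+01, -1.54789850e-04,
        3.43479391e-03,  5.82207562e-06]), 'eef_pos': array([0.27593011, 0.61527922, 0.19742385]), 'tcp_rot': array([ 2.09329539e-01,  9.77844526e-01, -1.03244710e-03, -4.00915128e-04]), 'contact_force': array([ 0.36074856, -0.60097544,  0.29529188]), 'wrist_torque': array([ 0.06832494, -0.0243782 ,  0.05697965]), 'finger_force': 0.0, 'opening': 1.0051580576592585}
```

View pics/side0.png

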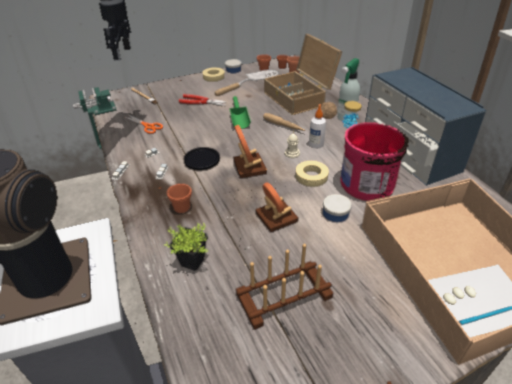

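View pics/top0.png

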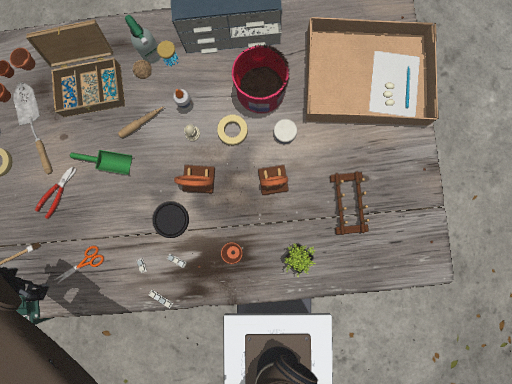

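Side view: the large saucer is at about (245,150), the small one at (275,205) and the rack at (285,290). Top view: large (193,180), small (273,178), rack (350,203), with up being +x and left +y. The black disc is the decoy.

```bash
cat > h.py <<'E'
from plant import *
import cv2, numpy as np
from scipy.spatial.transform import Rotation as R
def cam(n,st=None):
    p=camera_params(n); K=np.array([[p['fx'],0,p['cx']],[0,p['fy'],p['cy']],[0,0,1]]); D=np.array([p['k1'],0,0,0])
    if n=='wrist':
        T=np.eye(4); T[:3,:3]=R.from_quat(st['tcp_rot']).as_matrix(); T[:3,3]=st['eef_pos']
        T=np.linalg.inv(T@p['tool_from_camera']); return K,D,T[:3,:3],T[:3,3]
    return K,D,R.from_rotvec(p['rvec']).as_matrix(),p['tvec']
def ray(c,px):
    K,D,Rm,t=c; u=cv2.undistortPoints(np.float64(px).reshape(-1,1,2),K,D).reshape(-1,2)
    d=np.c_[u,np.ones(len(u))]@Rm; return -Rm.T@t, d/np.linalg.norm(d,axis=1)[:,None]
def onz(c,px,z):
    o,d=ray(c,px); return o+d*((z-o[2])/d[:,2])[:,None]
def proj(c,X):
    return cv2.projectPoints(np.float64(X).reshape(-1,1,3),cv2.Rodrigues(c[2])[0],c[3],c[0],c[1])[0].reshape(-1,2)
def tri(c1,p1,c2,p2):
    o1,d1=ray(c1,p1);o2,d2=ray(c2,p2);d1=d1[0];d2=d2[0]
    s=np.linalg.lstsq(np.c_[d1,-d2],o2-o1,rcond=None)[0]
    a=o1+s[0]*d1;b=o2+s[1]*d2; return (a+b)/2,np.linalg.norm(a-b)
E
python3 - <<'E'
from h import *
c=cam('top')
for nm,px,z in [('large top rim',[193,182],.13),('small',[273,181],.1),('rack corners',[[340,173],[366,173],[369,232],[337,233]],.03)]:
    print(nm,onz(c,px,z).round(3))
im=cv2.imread('pics/top0.png'); a=im[140:250,150:400]; cv2.imwrite('pics/topz.png',cv2.resize(a,(750,330),interpolation=cv2.INTER_CUBIC))
E
```

```text
large top rim [[0.529 0.227 0.13 ]]
small [[0.532 0.009 0.1  ]]
rack corners [[ 0.563 -0.189  0.03 ]
 [ 0.562 -0.266  0.03 ]
 [ 0.389 -0.269  0.03 ]
 [ 0.387 -0.176  0.03 ]]
```

View pics/topz.png

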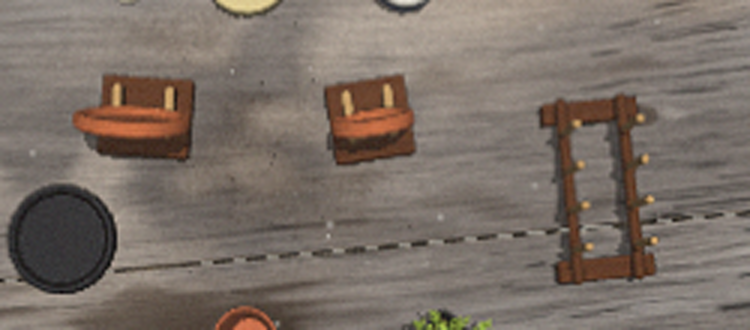

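The 3x zoom shows the tine tops of the rack (left row (577,123)…(589,246), right row (641,117)…(655,240)). The large saucer spans x 73–190 on its stand, with its rails sticking out on the far side.

```bash
cat >> h.py <<'E'
def plan(pos,rot,n):
    """rows from present pose to target, world pos + scipy Rotation"""
    s=get_state(); p=s['eef_pos'].copy(); q=R.from_quat(s['tcp_rot']); dw=(rot*q.inv()).as_rotvec()/n; dp=(np.asarray(pos)-p)/n
    print('from',p.round(4),'shift/row',np.linalg.norm(dp).round(4),'turn/row',np.linalg.norm(dw).round(4))
    for i in range(n):
        print([q.inv().apply(dp).round(3).tolist(),q.inv().apply(dw).round(3).tolist()]); q=R.from_rotvec(dw)*q
def frame(ydir,zdir):
    z=np.asarray(zdir,float);z/=np.linalg.norm(z);y=np.asarray(ydir,float);y=y-z*(y@z);y/=np.linalg.norm(y)
    return R.from_matrix(np.c_[np.cross(y,z),y,z])
E
python3 - <<'E'
from h import *
c=cam('top')
z=np.array([[577,123],[580,164],[585,205],[589,246],[641,117],[645,158],[650,199],[655,240]])/3+[150,140]
P=onz(c,z,.102); print(P.round(4), P.mean(0).round(4))
d=P[[0,4]].mean(0)-P[[3,7]].mean(0); print('len',np.linalg.norm(d),'yaw',np.arctan2(d[1],d[0])); e=P[:4].mean(0)-P[4:].mean(0); print(np.linalg.norm(e),np.arctan2(e[1],e[0])-np.pi/2)
plan([.53,.25,.26],frame([1,0,0],[0,0,-1]),12)
E
```

```text
[[ 0.5299 -0.1824  0.102 ]
 [ 0.4918 -0.184   0.102 ]
 [ 0.4541 -0.1874  0.102 ]
 [ 0.4165 -0.19    0.102 ]
 [ 0.5348 -0.2419  0.102 ]
 [ 0.4967 -0.2442  0.102 ]
 [ 0.4588 -0.2475  0.102 ]
 [ 0.4212 -0.2508  0.102 ]] [ 0.4755 -0.216   0.102 ]
len 0.11381000100746591 yaw 0.07275854357916937
0.06037166497110024 0.07932418633671268
from [0.2759 0.6153 0.1974] shift/row 0.0374 turn/row 0.0958
[[-0.032, -0.019, -0.005], [-0.0, 0.0, 0.096]]
[[-0.033, -0.016, -0.005], [-0.0, 0.0, 0.096]]
[[-0.035, -0.013, -0.005], [-0.0, 0.0, 0.096]]
[[-0.036, -0.009, -0.005], [-0.0, 0.0, 0.096]]
[[-0.037, -0.006, -0.005], [-0.0, 0.0, 0.096]]
[[-0.037, -0.002, -0.005], [-0.0, 0.0, 0.096]]
[[-0.037, 0.001, -0.005], [-0.0, 0.0, 0.096]]
[[-0.037, 0.005, -0.005], [-0.0, 0.0, 0.096]]
[[-0.036, 0.008, -0.005], [-0.0, 0.0, 0.096]]
[[-0.035, 0.012, -0.005], [-0.0, 0.0, 0.096]]
[[-0.034, 0.015, -0.005], [-0.0, 0.0, 0.096]]
[[-0.032, 0.018, -0.005], [-0.0, 0.0, 0.096]]
```

Request:
{"fn": "move_arm", "kwargs": {"moves": [[1, [-0.032, -0.019, -0.005], [0, 0, 0.096]], [1, [-0.033, -0.016, -0.005], [0, 0, 0.096]], [1, [-0.035, -0.013, -0.005], [0, 0, 0.096]], [1, [-0.036, -0.009, -0.005], [0, 0, 0.096]], [1, [-0.037, -0.006, -0.005], [0, 0, 0.096]], [1, [-0.037, -0.002, -0.005], [0, 0, 0.096]], [1, [-0.037, 0.001, -0.005], [0, 0, 0.096]], [1, [-0.037, 0.005, -0.005], [0, 0, 0.096]], [1, [-0.036, 0.008, -0.005], [0, 0, 0.096]], [1, [-0.035, 0.012, -0.005], [0, 0, 0.096]]], "grip_force": 50}}

```text
time: 0.93
eef_pos: [0.4886, 0.3094, 0.2485]
tcp_rot: [0.639, 0.769, -0.0, -0.0]
contact_force: [-0.1, -0.0, -0.0]
opening: 1.0
finger_force: 0.0
```

Request:
{"fn": "move_arm", "kwargs": {"moves": [[1, [-0.034, 0.015, -0.005], [0, 0, 0.096]], [1, [-0.032, 0.018, -0.005], [0, 0, 0.096]], [1, [0, 0, 0], [0, 0, 0]], [1, [0, 0, 0], [0, 0, 0]], [1, [0, 0, 0], [0, 0, 0]], [1, [0, 0, 0], [0, 0, 0]], [1, [0, 0, 0], [0, 0, 0]], [1, [0, 0, 0], [0, 0, 0]], [1, [0, 0, 0], [0, 0, 0]], [1, [0, 0, 0], [0, 0, 0]]]}}

```text
time: 1.77
eef_pos: [0.5298, 0.251, 0.2587]
tcp_rot: [0.708, 0.706, -0.0, -0.0]
contact_force: [-0.5, 0.9, -0.2]
opening: 0.999
finger_force: 0.0
```

```bash
python3 - <<'E'
from h import *
import pickle
s=get_state(); im=read_camera('wrist'); pickle.dump((s,im),open('w1.pkl','wb'))
print(s['time'],s['eef_pos'],R.from_quat(s['tcp_rot']).as_matrix().round(3).tolist())
cv2.imwrite('pics/w1.png',im[:,:,::-1])
E
```

```text
1.7667 [0.5298432  0.25102918 0.25866224] [[0.002, 1.0, -0.0], [1.0, -0.002, -0.0], [-0.0, -0.0, -1.0]]
```

View pics/w1.png

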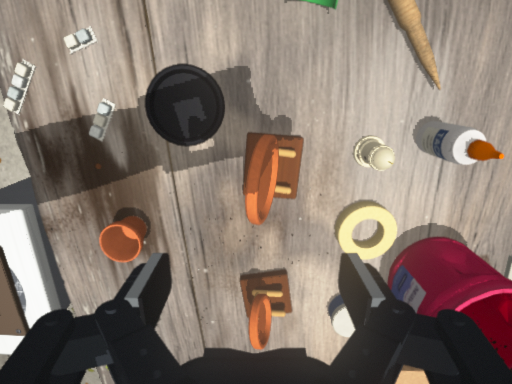

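Wrist view (right is +x, up is +y): the large saucer spans about (271,137) to (257,222) on its stand, with the recess facing away from the robot. The small one is clear at (260,320). Next I measure its ends and yaw.

```bash
cat >> h.py <<'E'
def mask(im):
    hsv=cv2.cvtColor(im,cv2.COLOR_RGB2HSV); m=cv2.inRange(hsv,(4,140,125),(14,255,255))
    m=cv2.morphologyEx(m,cv2.MORPH_CLOSE,np.ones((3,3),np.uint8)); m=cv2.morphologyEx(m,cv2.MORPH_OPEN,np.ones((3,3),np.uint8)); return m
def blobs(m,a=150):
    return [c[:,0,:] for c in cv2.findContours(m,cv2.RETR_EXTERNAL,cv2.CHAIN_APPROX_NONE)[0] if cv2.contourArea(c)>a]
E
python3 - <<'E'
from h import *
import pickle
s,im=pickle.load(open('w1.pkl','rb')); c=cam('wrist',s)
print('stand hsv',cv2.cvtColor(im,cv2.COLOR_RGB2HSV)[[190,140,165,205],[290,285,250,252]])
for b in blobs(mask(im)):
    r=cv2.minAreaRect(b); bx=cv2.boxPoints(r); e=b[[b[:,1].argmin(),b[:,1].argmax()]]
    P=onz(c,e,.083); d=P[0]-P[1]; print(r,e.tolist(),P.round(3).tolist(),'len',np.linalg.norm(d).round(3),'yaw',np.arctan2(-d[0],d[1]).round(3))
E
```

```text
stand hsv [[ 18 131 225]
 [ 11 150 133]
 [ 10 158 129]
 [ 12 170 241]]
((260.1453857421875, 317.7869567871094), (30.358779907226562, 58.952510833740234), 25.559961318969727) [[263, 296], [255, 348]] [[0.541, 0.061, 0.083], [0.53, -0.036, 0.083]] len 0.098 yaw -0.117
((120.5, 242.0), (38.0, 41.0), 90.0) [[115, 223], [119, 261]] [[0.348, 0.175, 0.083], [0.344, 0.118, 0.083]] len 0.057 yaw -0.065
((485.0, 149.5), (19.0, 28.0), 90.0) [[477, 140], [477, 159]] [[0.798, 0.283, 0.083], [0.803, 0.259, 0.083]] len 0.024 yaw 0.231
((271.1026611328125, 180.4803466796875), (50.9491081237793, 89.07833099365234), 7.594643592834473) [[265, 135], [253, 223]] [[0.542, 0.287, 0.083], [0.527, 0.175, 0.083]] len 0.113 yaw -0.127
```

```bash
cat >> h.py <<'E'
def sauc(psi,t=np.radians(15)):
    n=np.array([np.cos(psi)*np.cos(t),np.sin(psi)*np.cos(t),np.sin(t)]); z=np.array([-np.cos(psi)*np.sin(t),-np.sin(psi)*np.sin(t),np.cos(t)]); return n,z
E
python3 - <<'E'
from h import *
n,z=sauc(-.06); plan(np.array([.534,.23,.078])+.15*z,frame(n,-z),4)
E
```

```text
from [0.53   0.2509 0.2587] shift/row 0.0133 turn/row 0.067
[[-0.005, -0.009, 0.009], [-0.065, -0.002, 0.014]]
[[-0.005, -0.009, 0.008], [-0.065, -0.002, 0.014]]
[[-0.005, -0.01, 0.008], [-0.065, -0.002, 0.014]]
[[-0.005, -0.01, 0.007], [-0.065, -0.002, 0.014]]
```

Request:
{"fn": "move_arm", "kwargs": {"moves": [[1, [-0.005, -0.009, 0.009], [-0.065, -0.002, 0.014]], [1, [-0.005, -0.009, 0.008], [-0.065, -0.002, 0.014]], [1, [-0.005, -0.01, 0.008], [-0.065, -0.002, 0.014]], [1, [-0.005, -0.01, 0.007], [-0.065, -0.002, 0.014]], [1, [0, 0, 0], [0, 0, 0]], [1, [0, 0, 0], [0, 0, 0]], [1, [0, 0, 0], [0, 0, 0]], [1, [0, 0, 0], [0, 0, 0]], [1, [0, 0, 0], [0, 0, 0]], [1, [0, 0, 0], [0, 0, 0]]]}}

```text
time: 2.65
eef_pos: [0.4963, 0.2314, 0.2242]
tcp_rot: [0.722, 0.68, 0.089, 0.095]
contact_force: [-0.4, 0.4, -0.1]
opening: 0.999
finger_force: 0.0
```

```bash
python3 - <<'E'
from h import *
import pickle
s=get_state(); im=read_camera('wrist'); pickle.dump((s,im),open('w2.pkl','wb'))
print(s['eef_pos'],R.from_quat(s['tcp_rot']).as_matrix().round(3).tolist())
a=im[80:300,160:360,::-1]; cv2.imwrite('pics/w2.png',cv2.resize(a,None,fx=2.7,fy=2.7))
E
```

```text
[0.49625769 0.23136084 0.22416719] [[0.06, 0.964, 0.258], [0.998, -0.058, -0.016], [-0.0, 0.258, -0.966]]
```

View pics/w2.png

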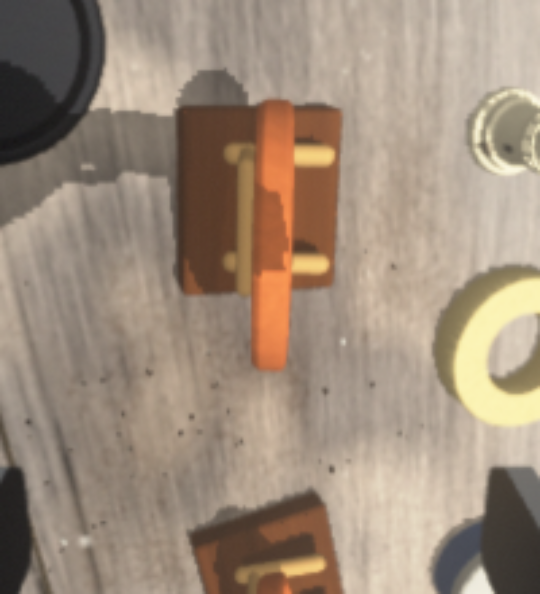

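The saucer is edge-on in the wrist view: ends at zoom (276,100) and (270,370), about 37 px thick (13.7 px real), which matches 14 mm at 0.31 m. I get its centre from the two tangent rays.

```bash
python3 - <<'E'
from h import *
import pickle
s,im=pickle.load(open('w2.pkl','rb')); T=camera_params('wrist')['tool_from_camera']; p=camera_params('wrist')
K=np.array([[p['fx'],0,p['cx']],[0,p['fy'],p['cy']],[0,0,1]])
px=np.array([[276,100],[270,370.]])/2.7+[160,80]
u=cv2.undistortPoints(px.reshape(-1,1,2),K,np.array([p['k1'],0,0,0])).reshape(-1,2); d=np.c_[u,[1,1]]@T[:3,:3].T; d/=np.linalg.norm(d,axis=1)[:,None]
b=np.arccos(d[0]@d[1])/2; D=.055/np.sin(b); L=D*np.cos(b); E=T[:3,3]+d*L; m=d.sum(0); C=T[:3,3]+D*m/np.linalg.norm(m)
print('D',D,'ends tool',E.round(4).tolist(),'C tool',C.round(4)); Rm=R.from_quat(s['tcp_rot']); print('C world',Rm.apply(C)+s['eef_pos'])
e=E[0]-E[1]; print('yaw in tool',np.arctan2(e[1],e[0]))
E
```

```text
D 0.33425456470507325 ends tool [[0.058, 0.0077, 0.1541], [-0.0472, 0.0055, 0.128]] C tool [0.0032 0.0068 0.1499]
C world [0.5416311  0.23184699 0.08114266]
yaw in tool 0.0209213963596265
```

Request:
{"fn": "move_arm", "kwargs": {"moves": [[1, [0.003, 0.007, 0.012], [0, 0, 0.021]], [1, [0, 0, 0.018], [0, 0, 0]], [1, [0, 0, 0.018], [0, 0, 0]], [1, [0, 0, 0.018], [0, 0, 0]], [1, [0, 0, 0.018], [0, 0, 0]], [1, [0, 0, 0.018], [0, 0, 0]], [1, [0, 0, 0.012], [0, 0, 0]], [1, [0, 0, 0.008], [0, 0, 0]], [1, [0, 0, 0], [0, 0, 0]], [1, [0, 0, 0], [0, 0, 0]]], "grip_force": 40}}

```text
time: 3.53
eef_pos: [0.5335, 0.2319, 0.1072]
tcp_rot: [0.729, 0.672, 0.09, 0.094]
contact_force: [0.2, 0.7, 0.2]
opening: 1.003
finger_force: 0.0
```

Request:
{"fn": "move_arm", "kwargs": {"moves": [[0.5, [0, 0, 0], [0, 0, 0]], [0.3, [0, 0, 0], [0, 0, 0]], [0, [0, 0, 0], [0, 0, 0]], [0, [0, 0, 0], [0, 0, 0]], [0, [0, 0, 0], [0, 0, 0]], [0, [0, 0, 0], [0, 0, 0]], [0, [0, 0, 0], [0, 0, 0]], [0, [0, 0, 0], [0, 0, 0]], [0, [0, 0, 0], [0, 0, 0]], [0, [0, 0, 0], [0, 0, 0]]]}}

```text
time: 4.37
eef_pos: [0.5332, 0.2319, 0.107]
tcp_rot: [0.729, 0.672, 0.09, 0.094]
contact_force: [0.3, 0.3, 0.7]
opening: -0.001
finger_force: 0.0
```

```bash
python3 - <<'E'
from h import *
s=get_state(); im=read_camera('wrist')
print(s['eef_pos'],R.from_quat(s['tcp_rot']).as_matrix().round(3).tolist(),s['opening'],s['finger_force'],s['contact_force'])
cv2.imwrite('pics/w3.png',im[:,:,::-1])
E
```

```text
[0.53315325 0.2318595  0.10696977] [[0.08, 0.963, 0.257], [0.997, -0.078, -0.016], [0.005, 0.257, -0.966]] -0.0007427962012349072 0.0 [0.34886927 0.34096819 0.66918022]
```

View pics/w3.png

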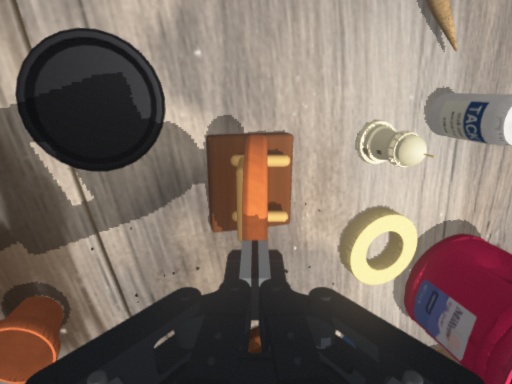

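```bash
python3 - <<'E'
from h import *
im=cv2.imread('pics/w3.png'); cv2.imwrite('pics/w3z.png',cv2.resize(im[120:360,170:340],None,fx=2.5,fy=2.5,interpolation=cv2.INTER_CUBIC))
s=get_state();print(s['time'],s['opening'],s['finger_force'])
E
```

```text
4.4167 0.00016563379702888543 0.0
```

View pics/w3z.png

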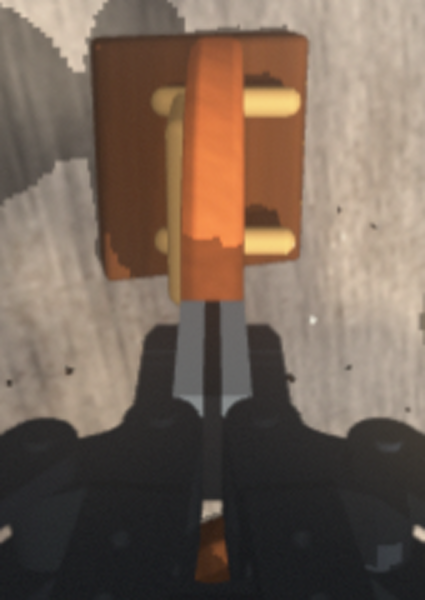

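The fingers shut on nothing. The shut fingertips show at row 240, where the stated TCP should be at row 214, and the open-finger spacing in the earlier view gives the same answer. The real tips sit about 33 mm behind the reported TCP, just above the rim, so I open and go 33 mm deeper.

Request:
{"fn": "move_arm", "kwargs": {"moves": [[1, [0, 0, -0.005], [0, 0, 0]], [1, [0, 0, 0], [0, 0, 0]], [1, [0, 0, 0], [0, 0, 0]], [1, [0, 0, 0], [0, 0, 0]], [1, [0, 0, 0], [0, 0, 0]], [1, [0, 0, 0], [0, 0, 0]], [1, [0, 0, 0.013], [0, 0, 0]], [1, [0, 0, 0.013], [0, 0, 0]], [1, [0, 0, 0.012], [0, 0, 0]], [1, [0, 0, 0], [0, 0, 0]]]}}

```text
time: 5.25
eef_pos: [0.5395, 0.2304, 0.0705]
tcp_rot: [0.729, 0.673, 0.086, 0.092]
contact_force: [-1.2, -0.9, 0.1]
opening: 1.0
finger_force: 0.0
```

Request:
{"fn": "move_arm", "kwargs": {"moves": [[0.5, [0, 0, 0], [0, 0, 0]], [0.3, [0, 0, 0], [0, 0, 0]], [0, [0, 0, 0], [0, 0, 0]], [0, [0, 0, 0], [0, 0, 0]], [0, [0, 0, 0], [0, 0, 0]], [0, [0, 0, 0], [0, 0, 0]], [0, [0, 0, 0], [0, 0, 0]], [0, [0, 0, 0], [0, 0, 0]], [0, [0, 0, 0], [0, 0, 0]], [0, [0, 0, 0], [0, 0, 0]]]}}

```text
time: 6.08
eef_pos: [0.5423, 0.2315, 0.0759]
tcp_rot: [0.729, 0.672, 0.09, 0.094]
contact_force: [-1.6, -0.2, 2.8]
opening: 0.153
finger_force: 43.4
```

```bash
python3 - <<'E'
from h import *
s=get_state(); im=read_camera('wrist')
print(s['eef_pos'],s['opening'],s['finger_force'],s['contact_force'])
a=cv2.resize(im[120:360,170:340,::-1],None,fx=1.8,fy=1.8)
sd=cv2.resize(read_camera('side')[90:200,190:310,::-1],None,fx=3,fy=3); sd=cv2.copyMakeBorder(sd,0,a.shape[0]-sd.shape[0],0,0,cv2.BORDER_CONSTANT)
cv2.imwrite('pics/w4.png',np.hstack([a,sd]))
E
```

```text
[0.54227435 0.23148702 0.0758843 ] 0.15270608203462915 43.44071567058563 [-1.57528447 -0.20719987  2.82380019]
```

View pics/w4.png

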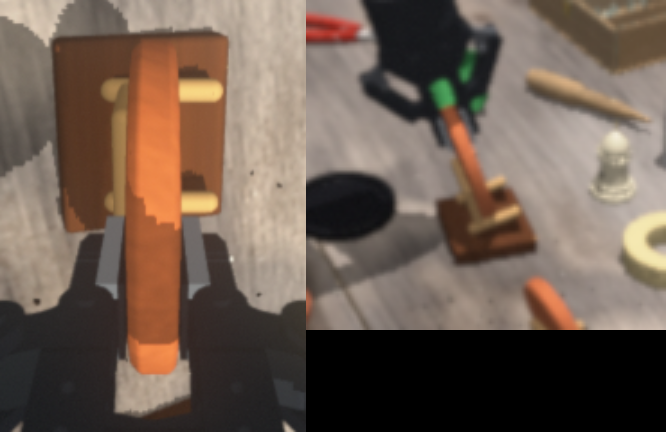

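Gripped: the opening is 0.153 (about 14 mm) at 43 N, and the view shows the pads on both faces with the small saucer untouched. Lift along the saucer's own z.

Request:
{"fn": "move_arm", "kwargs": {"moves": [[0, [0, 0, -0.008], [0, 0, 0]], [0, [0, 0, -0.012], [0, 0, 0]], [0, [0, 0, -0.016], [0, 0, 0]], [0, [0, 0, -0.02], [0, 0, 0]], [0, [0, 0, -0.02], [0, 0, 0]], [0, [0, 0, -0.02], [0, 0, 0]], [0, [0, 0, -0.02], [0, 0, 0]], [0, [0, 0, -0.02], [0, 0, 0]], [0, [0, 0, 0], [0, 0, 0]], [0, [0, 0, 0], [0, 0, 0]]]}}

```text
time: 7.02
eef_pos: [0.5065, 0.2336, 0.2067]
tcp_rot: [0.729, 0.672, 0.09, 0.094]
contact_force: [0.0, 0.4, -2.1]
opening: 0.158
finger_force: 42.9
```

```bash
python3 - <<'E'
from h import *
s=get_state(); im=read_camera('wrist'); print(s['eef_pos'],s['opening'],s['finger_force'])
Rm=R.from_quat([.729,.672,.09,.094]); print('C in tool (est)',Rm.inv().apply(np.array([.5416,.2318,.0811])-[.5423,.2315,.0759]).round(4))
T=camera_params('wrist')['tool_from_camera'];p=camera_params('wrist');K=np.array([[p['fx'],0,p['cx']],[0,p['fy'],p['cy']],[0,0,1]])
m=mask(im); m[:, :200]=0; m[:,310:]=0
for b in blobs(m): print(cv2.boundingRect(b), b[b[:,1].argmin()])
# scanline edges
for r in range(140,300,20):
    x=np.flatnonzero(m[r]); print(r, (x.min(),x.max()) if len(x) else None)
c=np.cos; psi=.076
f=frame([np.cos(psi),np.sin(psi),0],[0,0,-1]); 
plan([.4755,-.216,.215],f,14)
E
```

```text
[0.50651673 0.23362832 0.20667511] 0.15839838582516794 42.89381146430969
C in tool (est) [ 0.0003  0.0006 -0.0052]
(222, 125, 60, 228) [231 125]
140 (np.int64(223), np.int64(229))
160 (np.int64(224), np.int64(280))
180 (np.int64(224), np.int64(280))
200 (np.int64(240), np.int64(269))
220 (np.int64(240), np.int64(270))
240 (np.int64(240), np.int64(270))
260 (np.int64(240), np.int64(269))
280 (np.int64(241), np.int64(269))
from [0.5059 0.2333 0.2051] shift/row 0.0322 turn/row 0.0215
[[-0.032, 0.001, -0.001], [0.018, 0.001, -0.011]]
[[-0.032, 0.0, -0.001], [0.018, 0.001, -0.011]]
[[-0.032, -0.0, -0.001], [0.018, 0.001, -0.011]]
[[-0.032, -0.001, -0.001], [0.018, 0.001, -0.011]]
[[-0.032, -0.001, -0.001], [0.018, 0.001, -0.011]]
[[-0.032, -0.001, -0.001], [0.018, 0.001, -0.011]]
[[-0.032, -0.002, -0.001], [0.018, 0.001, -0.011]]
[[-0.032, -0.002, -0.001], [0.018, 0.001, -0.011]]
[[-0.032, -0.002, -0.001], [0.018, 0.001, -0.011]]
[[-0.032, -0.003, -0.001], [0.018, 0.001, -0.011]]
[[-0.032, -0.003, -0.001], [0.018, 0.001, -0.011]]
[[-0.032, -0.003, -0.001], [0.018, 0.001, -0.011]]
[[-0.032, -0.004, -0.001], [0.018, 0.001, -0.011]]
[[-0.032, -0.004, -0.001], [0.018, 0.001, -0.011]]
```

Request:
{"fn": "move_arm", "kwargs": {"moves": [[0, [-0.016, 0, -0.001], [0.018, 0.001, -0.011]], [0, [-0.032, 0, -0.001], [0.018, 0.001, -0.011]], [0, [-0.032, 0, -0.001], [0.018, 0.001, -0.011]], [0, [-0.032, -0.001, -0.001], [0.018, 0.001, -0.011]], [0, [-0.032, -0.001, -0.001], [0.018, 0.001, -0.011]], [0, [-0.032, -0.001, -0.001], [0.018, 0.001, -0.011]], [0, [-0.032, -0.002, -0.001], [0.018, 0.001, -0.011]], [0, [-0.032, -0.002, -0.001], [0.018, 0.001, -0.011]], [0, [-0.032, -0.002, -0.001], [0.018, 0.001, -0.011]], [0, [-0.032, -0.003, -0.001], [0.018, 0.001, -0.011]]], "grip_force": 60}}

```text
time: 7.9
eef_pos: [0.4832, -0.0714, 0.2124]
tcp_rot: [0.696, 0.717, 0.026, 0.027]
contact_force: [0.7, 0.6, -0.7]
opening: 0.154
finger_force: 62.8
```

Request:
{"fn": "move_arm", "kwargs": {"moves": [[0, [-0.032, -0.003, -0.001], [0.018, 0.001, -0.011]], [0, [-0.032, -0.003, -0.001], [0.018, 0.001, -0.011]], [0, [-0.032, -0.004, -0.001], [0.018, 0.001, -0.011]], [0, [-0.032, -0.004, -0.001], [0.018, 0.001, -0.011]], [0, [-0.012, 0, 0], [0, 0, 0]], [0, [0, 0, 0], [0, 0, 0]], [0, [0, 0, 0], [0, 0, 0]], [0, [0, 0, 0], [0, 0, 0]], [0, [0, 0, 0], [0, 0, 0]], [0, [0, 0, 0], [0, 0, 0]]]}}

```text
time: 8.73
eef_pos: [0.4774, -0.2093, 0.2186]
tcp_rot: [0.68, 0.733, 0.002, 0.003]
contact_force: [-0.8, 0.5, -0.9]
opening: 0.152
finger_force: 62.9
```

```bash
python3 - <<'E'
from h import *
import pickle
s=get_state(); w=read_camera('wrist'); t=read_camera('top'); pickle.dump((s,w,t),open('w5.pkl','wb'))
psi=.076; plan([.4755,-.216,.215],frame([np.cos(psi),np.sin(psi),0],[0,0,-1]),1)
c=cam('wrist',s)
# predicted tine tops and saucer centre in view
e=np.array([np.cos(psi),np.sin(psi),0]);g=np.array([-e[1],e[0],0]); O=np.array([.4755,-.216,.102])
print(proj(c,[O+a*e+b*g for b in(.03,-.03) for a in(-.057,-.019,.019,.057)]).round(0).tolist())
sd=cv2.resize(read_camera('side')[190:340,180:350,::-1],None,fx=2.2,fy=2.2); a=w[:,80:430,::-1]
sd=cv2.copyMakeBorder(sd,0,384-sd.shape[0],0,0,cv2.BORDER_CONSTANT)
cv2.imwrite('pics/w5.png',np.hstack([a,sd]))
E
```

```text
from [ 0.4775 -0.2096  0.219 ] shift/row 0.0078 turn/row 0.0083
[[-0.006, -0.003, 0.004], [0.008, 0.002, -0.0]]
[[194.0, 156.0], [232.0, 156.0], [271.0, 156.0], [309.0, 156.0], [198.0, 212.0], [234.0, 212.0], [270.0, 212.0], [306.0, 212.0]]
```

View pics/w5.png

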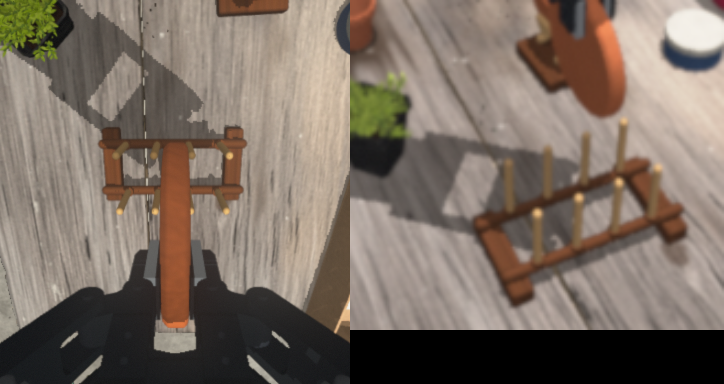

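The wrist view has the tine tops exactly where predicted (156 and 212 rows). The saucer is edge-on and square, centred at column 255, rows 142–326. The side view shows it hanging upright above the rack.

```bash
python3 - <<'E'
from h import *
import pickle
s,w,t=pickle.load(open('w5.pkl','rb')); p=camera_params('wrist');T=p['tool_from_camera']
K=np.array([[p['fx'],0,p['cx']],[0,p['fy'],p['cy']],[0,0,1]])
m=mask(w); r=[(i,np.flatnonzero(m[i,225:285]).mean()+225,m[i,225:285].astype(bool).sum()) for i in range(134,340) if m[i,225:285].any()]
print([ (i,round(a,1),int(n)) for i,a,n in r[::12]+r[-4:]+r[:8]])
px=np.array([[255.5,142],[255.5,326.]])
u=cv2.undistortPoints(px.reshape(-1,1,2),K,np.array([p['k1'],0,0,0])).reshape(-1,2); d=np.c_[u,[1,1]]@T[:3,:3].T; d/=np.linalg.norm(d,axis=1)[:,None]
b=np.arccos(d[0]@d[1])/2; D=.055/np.sin(b); mm=d.sum(0); C=T[:3,3]+D*mm/np.linalg.norm(mm)
print('C tool',C.round(4),'world',R.from_quat(s['tcp_rot']).apply(C)+s['eef_pos'])
E
```

```text
[(149, np.float64(253.5), 4), (161, np.float64(257.0), 21), (173, np.float64(257.0), 23), (185, np.float64(255.0), 27), (197, np.float64(255.0), 29), (209, np.float64(255.0), 29), (221, np.float64(255.0), 29), (233, np.float64(254.5), 30), (245, np.float64(255.0), 29), (257, np.float64(255.0), 29), (269, np.float64(255.0), 27), (281, np.float64(254.5), 28), (293, np.float64(255.5), 26), (305, np.float64(255.5), 24), (317, np.float64(256.0), 23), (324, np.float64(255.5), 22), (325, np.float64(255.5), 20), (326, np.float64(255.5), 18), (327, np.float64(256.0), 15), (149, np.float64(253.5), 4), (150, np.float64(256.0), 9), (151, np.float64(258.0), 13), (152, np.float64(258.0), 13), (153, np.float64(257.0), 17), (154, np.float64(256.5), 18), (155, np.float64(256.5), 18), (156, np.float64(257.0), 19)]
C tool [ 0.0011  0.0003 -0.0055] world [ 0.47752006 -0.20811356  0.22409145]
```

Request:
{"fn": "move_arm", "kwargs": {"moves": [[0, [-0.007, -0.003, 0.004], [0.008, 0.002, 0]], [0, [0, 0, 0], [0, 0, 0]], [0, [0, 0, 0.015], [0, 0, 0]], [0, [0, 0, 0.018], [0, 0, 0]], [0, [0, 0, 0.018], [0, 0, 0]], [0, [0, 0, 0.018], [0, 0, 0]], [0, [0, 0, 0.018], [0, 0, 0]], [0, [0, 0, 0.015], [0, 0, 0]], [0, [0, 0, 0.012], [0, 0, 0]], [0, [0, 0, 0], [0, 0, 0]]]}}

```text
time: 9.72
eef_pos: [0.473, -0.2167, 0.0977]
tcp_rot: [0.68, 0.733, -0.0, -0.003]
contact_force: [-1.4, -0.1, -2.2]
opening: 0.15
finger_force: 62.7
```

Request:
{"fn": "move_arm", "kwargs": {"moves": [[0, [0, 0, 0], [0, 0, 0]], [0, [0, 0, 0], [0, 0, 0]], [0, [0, 0, 0.005], [0, 0, 0]], [0, [0, 0, 0.005], [0, 0, 0]], [0, [0, 0, 0.004], [0, 0, 0]], [0, [0, 0, 0.004], [0, 0, 0]], [0, [0, 0, 0.003], [0, 0, 0]], [0, [0, 0, 0], [0, 0, 0]], [0, [0, 0, 0], [0, 0, 0]], [0, [0, 0, 0], [0, 0, 0]]]}}

```text
time: 10.55
eef_pos: [0.475, -0.2178, 0.0799]
tcp_rot: [0.68, 0.733, -0.0, -0.0]
contact_force: [0.5, -0.6, -2.2]
opening: 0.154
finger_force: 62.8
```

Request:
{"fn": "move_arm", "kwargs": {"moves": [[0, [0, 0, 0.002], [0, 0, 0]], [0, [0, 0, 0.002], [0, 0, 0]], [0, [0, 0, 0.001], [0, 0, 0]], [0, [0, 0, 0], [0, 0, 0]], [0, [0, 0, 0], [0, 0, 0]], [0, [0, 0, 0], [0, 0, 0]], [0, [0, 0, 0], [0, 0, 0]], [0, [0, 0, 0], [0, 0, 0]], [0, [0, 0, 0], [0, 0, 0]], [0, [0, 0, 0], [0, 0, 0]]]}}

```text
time: 11.38
eef_pos: [0.4749, -0.2178, 0.0749]
tcp_rot: [0.68, 0.733, -0.0, -0.0]
contact_force: [0.3, 0.2, -1.1]
opening: 0.155
finger_force: 62.8
```

Request:
{"fn": "move_arm", "kwargs": {"moves": [[0, [0, 0, 0.001], [0, 0, 0]], [0, [0, 0, 0.001], [0, 0, 0]], [0, [0, 0, 0], [0, 0, 0]], [0, [0, 0, 0], [0, 0, 0]], [0, [0, 0, 0], [0, 0, 0]], [0, [0, 0, 0], [0, 0, 0]], [0, [0, 0, 0], [0, 0, 0]], [0, [0, 0, 0], [0, 0, 0]], [0, [0, 0, 0], [0, 0, 0]], [0, [0, 0, 0], [0, 0, 0]]]}}

```text
time: 12.22
eef_pos: [0.475, -0.2178, 0.0729]
tcp_rot: [0.68, 0.733, -0.0, -0.0]
contact_force: [-0.7, 0.3, -1.0]
opening: 0.151
finger_force: 62.8
```

Request:
{"fn": "move_arm", "kwargs": {"moves": [[0, [0, 0, 0.001], [0, 0, 0]], [0, [0, 0, 0.001], [0, 0, 0]], [0, [0, 0, 0], [0, 0, 0]], [0, [0, 0, 0], [0, 0, 0]], [0, [0, 0, 0], [0, 0, 0]], [0, [0, 0, 0], [0, 0, 0]], [0, [0, 0, 0], [0, 0, 0]], [0, [0, 0, 0], [0, 0, 0]], [0, [0, 0, 0], [0, 0, 0]], [0, [0, 0, 0], [0, 0, 0]]]}}

```text
time: 13.05
eef_pos: [0.475, -0.2178, 0.0709]
tcp_rot: [0.68, 0.733, -0.0, -0.0]
contact_force: [-0.1, -1.3, -1.1]
opening: 0.155
finger_force: 63.1
```

Request:
{"fn": "move_arm", "kwargs": {"moves": [[0, [0, 0, 0.001], [0, 0, 0]], [0, [0, 0, 0.001], [0, 0, 0]], [0, [0, 0, 0], [0, 0, 0]], [0, [0, 0, 0], [0, 0, 0]], [0, [0, 0, 0], [0, 0, 0]], [0, [0, 0, 0], [0, 0, 0]], [0, [0, 0, 0], [0, 0, 0]], [0, [0, 0, 0], [0, 0, 0]], [0, [0, 0, 0], [0, 0, 0]], [0, [0, 0, 0], [0, 0, 0]]]}}

```text
time: 13.88
eef_pos: [0.4753, -0.2181, 0.0707]
tcp_rot: [0.68, 0.733, -0.0, -0.0]
contact_force: [-1.8, 1.0, 6.7]
opening: 0.151
finger_force: 64.3
```

```bash
python3 - <<'E'
from h import *
f=[]
for i in range(3):
    s=get_state(); f.append(s['contact_force'].round(1).tolist()); w=read_camera('wrist')
print(f,s['eef_pos'],s['time'])
sd=cv2.resize(read_camera('side')[190:340,190:350,::-1],None,fx=2.5,fy=2.5)[:375]; a=w[:375,80:430,::-1]
cv2.imwrite('pics/w6.png',np.hstack([a,sd]))
E
```

```text
[[-1.8, 1.0, 6.7], [-1.3, 1.1, 8.0], [-2.5, 1.1, 7.7]] [ 0.47532619 -0.21810719  0.07067216] 13.9833
```

View pics/w6.png

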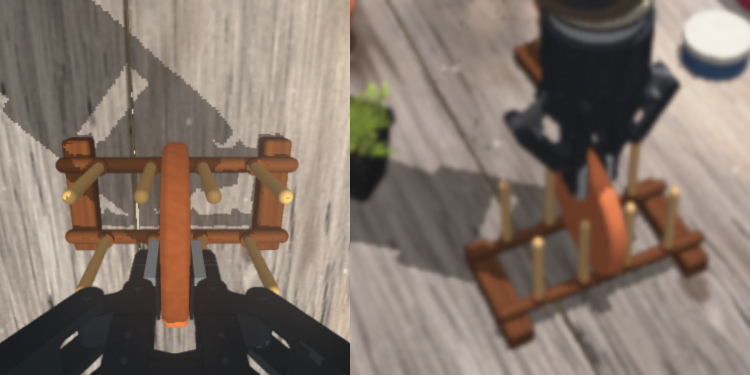

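The wrist view shows the saucer square in the middle gap on both rails, and 7–8 N of upward force confirms contact. Release gently and rise.

Request:
{"fn": "move_arm", "kwargs": {"moves": [[0, [0, 0, -0.001], [0, 0, 0]], [0.12, [0, 0, 0], [0, 0, 0]], [0.16, [0, 0, 0], [0, 0, 0]], [0.18, [0, 0, 0], [0, 0, 0]], [0.2, [0, 0, 0], [0, 0, 0]], [0.25, [0, 0, 0], [0, 0, 0]], [0.35, [0, 0, 0], [0, 0, 0]], [0.45, [0, 0, 0], [0, 0, 0]], [0.45, [0, 0, 0], [0, 0, 0]], [0.45, [0, 0, 0], [0, 0, 0]]], "grip_force": 20}}

```text
time: 14.92
eef_pos: [0.4749, -0.2177, 0.0697]
tcp_rot: [0.68, 0.733, -0.0, -0.0]
contact_force: [-0.6, -0.1, 0.1]
opening: 0.448
finger_force: 0.0
```

Request:
{"fn": "move_arm", "kwargs": {"moves": [[0.45, [0, 0, -0.005], [0, 0, 0]], [0.45, [0, 0, -0.01], [0, 0, 0]], [0.45, [0, 0, -0.015], [0, 0, 0]], [0.45, [0, 0, -0.015], [0, 0, 0]], [0.45, [0, 0, -0.02], [0, 0, 0]], [0.45, [0, 0, -0.02], [0, 0, 0]], [0.45, [0, 0, -0.02], [0, 0, 0]], [0.45, [0, 0, -0.02], [0, 0, 0]], [0.45, [0, 0, 0], [0, 0, 0]], [0.45, [0, 0, 0], [0, 0, 0]]]}}

```text
time: 15.75
eef_pos: [0.4759, -0.2184, 0.1971]
tcp_rot: [0.68, 0.733, 0.0, 0.002]
contact_force: [0.5, 0.2, -0.8]
opening: 0.449
finger_force: 0.0
```

```bash
python3 - <<'E'
from h import *
s=get_state(); w=read_camera('wrist'); print(s['time'],s['eef_pos'],s['opening'],s['contact_force'])
sd=cv2.resize(read_camera('side')[140:340,190:350,::-1],None,fx=1.9,fy=1.9)[:375]; a=w[:375,80:430,::-1]
cv2.imwrite('pics/w7.png',np.hstack([a,sd]))
E
```

```text
15.75 [ 0.47586007 -0.21840647  0.19707617] 0.44933089032035045 [ 0.47212329  0.17002643 -0.84603364]
```

View pics/w7.png

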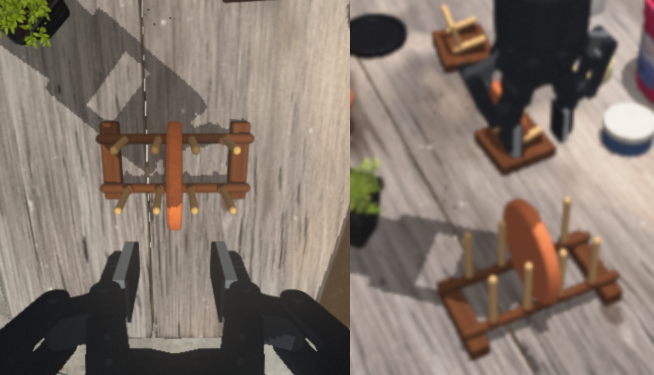

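The saucer stands upright and centred in the middle gap, the gripper is clear, and the small saucer is still on its stand.

```bash
python3 -c "
from plant import *
print(sign_off())"
```

```text
the job is handed in; nothing more can be done
None
```

The larger saucer stands upright in the middle gap of the rack, released and clear of the gripper, the smaller saucer is still on its stand, and the job is handed in at about 16 s; the sign-off returned no verdict.

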